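Unload the engraved buckle from the turntable vise

ROBOT

A 6-joint arm with a two-finger parallel gripper is mounted at the origin on the work surface. World frame = base frame: x ahead of the robot, y to its left, z up, the work surface at z = 0. Lengths are in m, angles in rad, forces in N, time in s.
With the tool pointing down it reaches from about 0.225 to 0.725 m from the base axis. Payload 3.1 kg.
Tool frame: the origin (TCP) lies at the centre of the arm's flange, where the gripper is bolted on; the fingertips stand 173 mm ahead of it and the grasp point (between the pads) lies 155 mm ahead of it; z points along the fingers, y is the direction in which the jaws open and shut (so a half turn about z gives the same grasp; the last joint's range is limited). The gripper opens to 85 mm and grips with 20 to 120 N. Pads are 22 mm wide; open, the fingers measure 114 mm over their backs; the gripper's body (76 mm by 85 mm) begins 54 mm behind the grasp point. The pads swing forward as they close: fully open they stand 13 mm farther back than shut.
Start: joints at [1.082, 0.048, 0.099, 1.622, 0, 1.443], TCP at [0.185, 0.491, 0.405] pointing down, gripper open.
Joint ranges: [-2.91, 2.91], [-0.99, 1.94], [-1.21, 1.42], [-2.12, 2.29], [-1.49, 1.47], [-3.14, 3.14]. Speed limits (rad/s): [2.79, 2.79, 3.14, 3.14, 3.14, 3.14].

INTERFACE

Orientations are given as [roll, pitch, yaw] about the fixed x, y, z axes, in that order (R = Rz(yaw) Ry(pitch) Rx(roll)).
In Python, from plant import manip gives the robot as it stands. The module is installed in compiled form; this text tells all that it offers.
- The arm moves only by the shell command python3 -m jog 'ROWS' [FORCE]. ROWS is JSON, a list of rows, each an object of numbers: "dx", "dy", "dz": the shift along the tool's x, y, z in mm; "wx", "wy", "wz": the turn, a rotation vector about the tool's x, y, z in degrees; "grip": the closure in counts, from 0 (fully open) to 255 (shut). A call has 1 to 20 rows; each row is the pose to reach, as a shift and turn from the pose commanded when the call began, along the tool's axes at that moment; what a row does not reach only later rows make up. A row lasts 1/8 s, in which the tool goes at most 62.5 mm and 10.7 degrees, less where a joint would pass 70% of its speed; a pose out of reach is approached as far as the arm can. A call with a gripper value outside its range is refused whole. The fingers move at their own pace and stop on an object; FORCE is the grip in N (left out, the last holds). Time passes only in rows, so rows that repeat a pose let the fingers close. It gives the time, the measured TCP pose, the force and the opening at its end, in the units of the state.
- manip.sense(): the state, without advancing time (a new reading comes with each control period).
- manip.snapshot(name): name is "side" or "top"; returns a dict with "img" (420x560x3 uint8, blue, green, red), "z_map" (420x560 float32, m along the optical axis (not along the pixel's ray), 0 where there is no reading), "K" (3x3 intrinsics, pixels), "eye" and "attitude" of the camera in the world. Camera axes: x right, y down, z forward; pixel columns grow to the right and rows downward; lengths in m; the calibration is good to about 2 mm. A picture is of the moment at which its call begins.
- manip.sign_off(): hands the job in, once; it reports no verdict.
Trained networks look in a picture, given as the dict that the camera call returned (one of the last four; its "shot" number tells which), for a name from the list of things; names that differ only in an ending like _2 or _b are one class to them, and where a whole thing is asked for, a point or a joint stands for the part that bears it (a point fixed in the world has none). Each returns a list of dicts, best first, with "score" (0 to 1); they miss things now and then, are a little off and sometimes report something else, mostly with a low value. They report only what shows in the picture. A call takes as long as a camera call. They do not tell look-alikes from the thing itself.
- manip.search_frame(thing, picture): "rect" ([left, top, width, height] as shares, 0 to 1, of the picture: columns of its width, rows of its height, round what is visible of it).
- manip.mark_of(thing, picture): "location" ([column, row] as shares, 0 to 1, of the picture: columns of its width, rows of its height: a listed point, or the origin of a listed thing).
The state is a dict: "time_s": time; "joint_positions": joint angles; "qvel": joint speeds; "joint_efforts": joint torques, N m; "position": TCP position; "tool_rot": TCP orientation; "contact_force": force on the tool from outside, world axes, zero at the start; "wrist_torque": the same for the moment, N m; "finger_gap": finger opening in m.
Only numpy, scipy, OpenCV 4.12 (cv2) and the standard library are available. Lean on these libraries where they do the work, as an engineer would, in place of code of your own. Each camera call takes 0.05 s, during which the arm holds its last target. There are 200 camera calls.

TASK

The rectangular buckle on the engraving vise is finished and the vise is already slackened. First shut off the air: push the black selector on top of the air unit down, turn it clockwise, seen from above, to its other stud (a sixth of a turn) while it is down, and let it spring back up there. Then lift the buckle off the pins of the free-spinning vise without sending the turntable spinning, and lay it face up on the floor of the empty half of the wooden tray, set down and not dropped, leaving the round buckle and the other things on the bench alone.

Things in the scene. Friction and masses are not known exactly. Their poses are not given: they have to be found in the camera images.
- buckle: Finished rectangular brass belt buckle, 76 x 50 mm plate 5 mm thick, 160 g. Origin under its centre, level with the lowest point of the bail and stud on its back; z out of the engraved face (up), x along its 76 mm length, y along its 50 mm width. The plate lies 11 to 16 mm above the origin; bail and stud stay within 23 mm (x), 18 mm (y). At the start level, plate underside 163 mm above the bench.
- vise_axis (a point): Point on the spin axis at the top of the steel vise jaws, 148 mm above the bench; turns with them. x across the two jaws, y along them; jaws cover 108 (x) x 68 (y) mm. Four stepped brass pins, 15 mm high, carry the buckle by its two 50 mm ends, 14 mm to either side of its middle, pin tips flush with its face and 1 to 3 mm clear of its ends. Its long edges are open, 15 mm over the jaws.
- turntable: Fixed base of the turntable, on the bench; origin on the spin axis. Plate above it 210 mm across, its top 26 mm high; on it a ball vise (turning parts 4.5 kg). All above the base spins freely, without a brake and with hardly any friction, when pushed off centre. The buckle's centre is about 8 mm from the axis.
- vise (a joint): Turntable angle, rad, 0 at the start, positive anticlockwise seen from above, no limits.
- selector_grip (a point): Centre of the selector's grip bar, on its turning axis; moves and turns with it; 132 mm above the bench when up. Black plastic bar knob: bar 44 mm long (x), 14 mm thick (y), 22 mm high (z, up), reaching 11 mm below and above this point; under it a round skirt, 48 mm across, 6 mm thick, that turns with the bar, its top 11 mm below this point.
- selector (a joint): Turn of the selector, rad, clockwise seen from above: 0 air on (start), 1.05 (60 degrees) air off; end stops at -0.05 and 1.10. Bar and white pointer line point to one of two steel studs. A latch lets it turn only while it is pushed down.
- selector_press (a joint): How far the selector is pushed straight down, m: 0 up (latched), 0.008 fully down. Spring: 5.4 N to start, 9 N fully down. It must be down at least 0.005 to turn; let go at either position it springs up to 0, let go in between it stays part-way down.
- air_unit: Air unit, fixed grey steel box 200 (x) x 220 (y) x 105 mm high with a flat top; origin under its centre. The selector is on top, 45 mm from the centre toward -x; a pressure gauge, 60 mm across and 12 mm high, 45 mm toward +x.
- tray_free (a point): Centre of the floor of the empty half of the cork-lined wooden finished-work tray, 6 mm above the bench; z up, x along the tray's length: the other half, with the round buckle, lies toward +x. The fixed tray is 260 x 150 mm and 22 mm high; this half measures 121 mm (x) by 138 mm (y) inside, walls 16 mm and divider 14 mm above the floor.
- done_buckle: Bystander: a finished round brass buckle, 58 mm across and 16 mm high, lying in the other half of the tray. Origin under its centre on the tray floor.
- graver: Bystander: a graver with a wooden mushroom handle, 108 mm long and 24 mm high, lying on the bench. Origin on the bench where the handle meets the blade.
- loupe: Bystander: a black eye loupe, 38 mm across and 30 mm high, standing on the bench. Origin under its centre.
- stone: Bystander: a grey sharpening stone in a wooden holder, 44 x 120 x 30 mm, on the bench. Origin under its centre.
Things that resemble listed ones, but are neither listed nor needed, are in the scene too. What is shaped like the buckle but purple is not meant. What is shaped like the turntable but blue is not meant.

How it is judged:
On the way, in this order (a step that is already met when the one before it is completed fails the run):
1. the selector has been pushed down, turned to air off and has sprung up there (value of joint selector above 0.97 rad and value of joint selector_press below 0.0015 m), for 0.2 s.
2. the buckle has been lifted clear of the vise pins, the air still off (z of buckle in the frame of vise_axis above 0.03 m and value of joint selector above 0.97 rad), for 0.1 s.
At the end, for the whole second after the job is handed in: The selector is at air off (beyond 0.97 rad) and fully up (under 1.5 mm); the buckle lies at rest face up (within 0.12 rad of level) on the floor (within 4 mm) of the tray's empty half, its centre within 45 mm (x) and 55 mm (y) of the middle of that half (all of step 1 and x of buckle in the frame of tray_free between -0.045 and 0.045 m and y of buckle in the frame of tray_free between -0.055 and 0.055 m and z of buckle in the frame of tray_free below 0.004 m and angle between buckle's own z axis and vertical below 0.12 rad and linear speed of buckle below 0.02 m/s); the robot touches nothing.
It fails at once if the selector is forced round without being pushed down (value of joint selector between 0.35 and 0.75 rad and value of joint selector_press below 0.002 m).
It fails at once if the turntable is sent spinning (over 3 rad/s) (velocity of joint vise above 3 rad/s or velocity of joint vise below -3 rad/s).
It fails at once if the buckle is dropped (moving over 0.6 m/s, not held, as after a fall of about 20 mm) (contact force between the fingers and buckle below 0.01 N and linear speed of buckle above 0.6 m/s).
It fails at once if the round buckle is moved over 25 mm (distance of done_buckle from where it was at the start of the episode above 0.025 m).
It fails at once if a bystander on the bench is moved over 30 mm (distance of any of graver, loupe, stone from where it was at the start of the episode above 0.03 m).
It also fails if it takes over 54 s, if anything falls off the work surface, if the arm or the gripper's body presses on something with over 40 N, if the wrist force passes 120 N, or if a joint passes its speed limit or range.

## Working session

There is one attempt and no reset: what is moved stays moved. The work goes in short steps, Python scripts to look and compute and a shell command to move; the robot and the scene stay as the last step left them, time stands still between calls to the robot, and variables do not carry over. Pictures are saved under pics/ and viewed, about 8 in all and at most 12, crops included, and the job is handed in when it is done.

```bash
mkdir -p pics
cat > h.py <<'E'
import numpy as np, cv2
from plant import manip
from scipy.spatial.transform import Rotation as R
def att(p):
    a=np.array(p["attitude"],float)
    return a if a.shape==(3,3) else (R.from_euler('xyz',a).as_matrix() if a.size==3 else None)
def world(p,c,r,d=None,z=None):
    K=np.array(p["K"]);ray=att(p)@np.array([(c-K[0,2])/K[0,0],(r-K[1,2])/K[1,1],1.])
    e=np.array(p["eye"])
    if z is not None: d=(z-e[2])/ray[2]
    return e+ray*d
def proj(p,X):
    K=np.array(p["K"]);q=K@(att(p).T@(np.array(X)-np.array(p["eye"])));return q[:2]/q[2]
def cloud(p):
    K=np.array(p["K"]);v,u=np.mgrid[:420,:560];d=p["z_map"].astype(float)
    ray=np.stack([(u-K[0,2])/K[0,0],(v-K[1,2])/K[1,1],np.ones_like(d)],-1)
    W=np.array(p["eye"])+(ray*d[...,None])@att(p).T; W[d<=0]=np.nan
    return W
E
python3 - <<'E'
from h import *
s=manip.sense();print(s)
ps=[]
for n in("top","side"):
    p=manip.snapshot(n);ps.append(p)
    print(n,p["K"],p["eye"],p["attitude"],p["shot"])
    for t in["buckle","vise_axis","turntable","selector_grip","air_unit","tray_free","done_buckle","graver","loupe","stone"]:
        m=manip.mark_of(t,p)
        print(t,[(np.round(np.array(x["location"])*[560,420]).astype(int).tolist(),round(x["score"],2)) for x in m[:4]])
    np.savez(n+".npz",**{k:np.array(p[k]) for k in("img","z_map","K","eye","attitude")})
cv2.imwrite("pics/a.png",np.vstack([ps[0]["img"]]));cv2.imwrite("pics/b.png",ps[1]["img"])
E
```

```text
{'time_s': 0.0, 'joint_positions': array([ 1.08217194e+00,  4.87280364e-02,  9.75946032e-02,  1.62194906e+00,
       -9.81608243e-06,  1.44299720e+00]), 'qvel': array([ 0.00179021,  0.0009863 ,  0.00062915, -0.00078304,  0.00133021,
       -0.00023845]), 'joint_efforts': array([ 1.58586972e-04, -3.38777411e+01,  3.20017505e+01,  2.02050630e-02,
       -1.41096230e-04, -5.31296052e-06]), 'position': array([0.18526922, 0.49101358, 0.40352685]), 'tool_rot': array([-3.13932388e+00, -2.81639643e-04,  2.78076709e+00]), 'contact_force': array([-0.568248  ,  0.36830145, -0.34061027]), 'wrist_torque': array([ 0.01435774, -0.01856627,  0.01877794]), 'finger_gap': 0.08560448684209906}
top [[382.90074893   0.         278.32998648]
 [  0.         382.90074893 211.30775631]
 [  0.           0.           1.        ]] [0.41227561 0.00841639 1.20008578] [-2.94665124e+00  1.12007415e-03 -1.55782387e+00] 1
buckle [([286, 208], 0.89), ([176, 284], 0.74)]
vise_axis [([162, 155], 0.86), ([283, 210], 0.73)]
turntable [([284, 217], 0.84), ([178, 168], 0.76), ([273, 288], 0.39)]
selector_grip [([403, 278], 0.79)]
air_unit [([391, 263], 0.95)]
tray_free [([182, 242], 0.95)]
done_buckle [([173, 287], 0.85), ([270, 289], 0.68), ([286, 211], 0.66)]
graver [([271, 290], 0.51)]
loupe [([228, 192], 0.46)]
stone [([341, 191], 0.65)]
side [[477.82047201   0.         278.24314943]
 [  0.         477.82047201 210.59774356]
 [  0.           0.           1.        ]] [ 0.41870493 -0.91769644  0.65750846] [-2.08641539 -0.00860626 -0.20155407] 2
buckle [([289, 202], 0.8), ([358, 232], 0.62)]
vise_axis [([312, 141], 0.92)]
turntable [([312, 186], 0.86), ([284, 256], 0.71)]
selector_grip [([247, 372], 0.67), ([217, 320], 0.63)]
air_unit [([249, 374], 0.6)]
tray_free [([235, 201], 0.7)]
done_buckle [([187, 199], 0.49)]
graver [([190, 255], 0.49)]
loupe []
stone [([346, 309], 0.87)]
```

View pics/a.png

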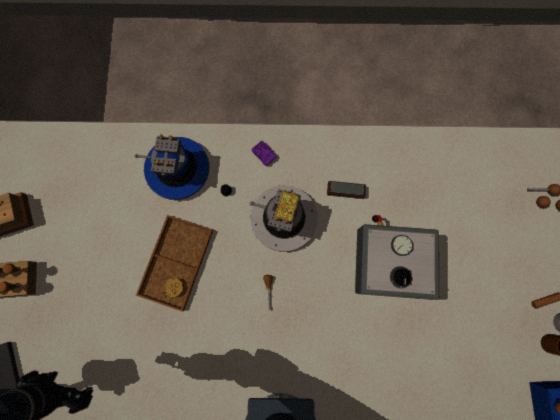

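View pics/b.png

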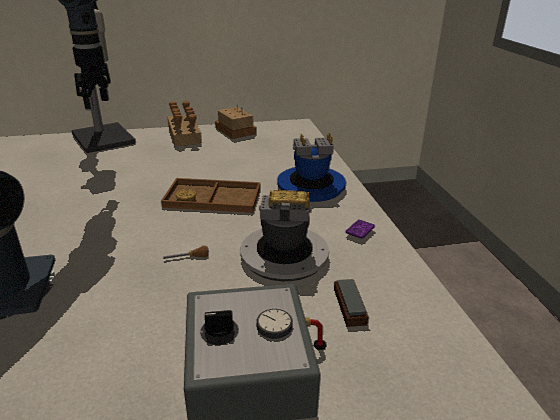

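Top view: the brass buckle is at (286,206) on the grey turntable. The purple buckle at (264,153) and the blue turntable at (177,168) are the look-alikes, so they are excluded by colour. The selector is at (401,277) and the gauge at (402,244). The tray is at (177,262), with its empty half at the top (185,240). Next I'll measure and make an enlarged crop to confirm.

```bash
cat > m.py <<'E'
from h import *
def rect(P,name):
    (c,sz,a)=cv2.minAreaRect((P[:,:2]*1000).astype(np.float32)); print(name,"c",np.round(c,1),"size",np.round(sz,1),"ang",round(a,1),"n",len(P),"z",np.round(np.nanmedian(P[:,2])*1000,1))
for n in("top","side"):
    p=dict(np.load(n+".npz"));W=cloud(p);img=p["img"];hsv=cv2.cvtColor(img,cv2.COLOR_BGR2HSV).astype(int)
    z=W[...,2]; x=W[...,0];y=W[...,1]
    m=(abs(z-.168)<.008)&(hsv[...,1]>120)&(hsv[...,0]>15)&(hsv[...,0]<35)&(abs(y)<.15)&(x>.3)
    rect(W[m],n+" buckle")
    m=(abs(z-.145)<.012)&(abs(y)<.1)&(x>.3)&(x<.6)&(hsv[...,1]<80);rect(W[m],n+" jaws")
    m=(abs(z-.026)<.006)&(abs(y)<.2)&(x>.25)&(x<.6);rect(W[m],n+" plate")
    m=(abs(z-.105)<.005)&(y<-.15)&(y>-.5)&(x>.1)&(x<.5);rect(W[m],n+" unit top")
    m=(z>.135)&(z<.15)&(y<-.15)&(y>-.5)&(x>.1)&(x<.5);rect(W[m],n+" bar")
    m=(z>.112)&(z<.135)&(y<-.15)&(y>-.5)&(x>.1)&(x<.5);rect(W[m],n+" knob")
    m=(z>.016)&(z<.027)&(y>.12)&(y<.5)&(x>.1)&(x<.45)&(hsv[...,1]>100)&(hsv[...,0]<18);rect(W[m],n+" tray rim")
    m=(z>.012)&(z<.026)&(y>.12)&(y<.5)&(x>.1)&(x<.45)&(hsv[...,0]>18)&(hsv[...,1]>130);rect(W[m],n+" round") if m.sum()>3 else 0
p=np.load("top.npz")["img"];q=np.load("side.npz")["img"]
f=lambda i,c,r,w,h,s:cv2.resize(i[r:r+h,c:c+w],None,fx=s,fy=s,interpolation=cv2.INTER_CUBIC)
a=f(p,250,180,70,70,5.);b=f(p,365,240,70,70,5.);c=f(q,185,285,116,75,3.);d=f(q,235,180,116,75,3.)
cv2.imwrite("pics/c.png",np.vstack([np.hstack([a,b]),np.hstack([c,d]).astype(np.uint8)[:, :700]]))
E
python3 m.py
```

```text
top buckle c [631.3 -10.3] size [50.1 87.4] ang 74.1 n 511 z 167.4
top jaws c [581.5   4.4] size [34.4 72.7] ang 0.6 n 221 z 146.9
top plate c [510.1  -5.7] size [179.1 198.9] ang 0.1 n 917 z 25.2
top unit top c [ 447.6 -333.3] size [217.6 116.5] ang 86.4 n 2754 z 105.0
top bar c [ 444.6 -334.2] size [15.9 41.2] ang 86.7 n 91 z 141.9
top knob c [ 443.3 -334. ] size [46.  44.1] ang 85.8 n 147 z 120.9
top tray rim c [414.  351.6] size [152.8 114.3] ang 73.4 n 305 z 20.4
top round c [407.4 327.4] size [51.2 53.9] ang 35.1 n 56 z 21.1
side buckle c [631.5 -11.5] size [52.  85.9] ang 74.5 n 447 z 167.5
side jaws c [581.8   4.9] size [34.1 74.9] ang 1.7 n 238 z 146.8
side plate c [509.1 -13.3] size [170.6 197.8] ang 4.8 n 955 z 25.6
side unit top c [ 447.6 -334.4] size [221.8 114.8] ang 87.1 n 6101 z 105.3
side bar c [ 445.9 -333.7] size [16.3 42.8] ang 85.1 n 241 z 142.0
side knob c [ 446.7 -345.2] size [46.4 25.4] ang 5.3 n 424 z 121.6
side tray rim c [414.5 351. ] size [157.9 120. ] ang 73.2 n 258 z 20.6
side round c [404.6 361.1] size [126.9  81.4] ang 73.2 n 78 z 21.2Traceback (most recent call last):
  File "m.py", line 19, in <module>
    cv2.imwrite("pics/c.png",np.vstack([np.hstack([a,b]),np.hstack([c,d]).astype(np.uint8)[:, :700]]))
                             ~~~~~~~~~^^^^^^^^^^^^^^^^^^^^^^^^^^^^^^^^^^^^^^^^^^^^^^^^^^^^^^^^^^^^^^^
    return _nx.concatenate(arrs, 0, dtype=dtype, casting=casting)
           ~~~~~~~~~~~~~~~^^^^^^^^^^^^^^^^^^^^^^^^^^^^^^^^^^^^^^^
ValueError: all the input array dimensions except for the concatenation axis must match exactly, but along dimension 1, the array at index 0 has size 700 and the array at index 1 has size 696
```

```bash
sed -i 's/\[:, :700\]//; s/,116,75,3\.)/,100,75,3.5)/g; s/(x<.6)&(hsv/(x<.75)\&(hsv/; s/(x<.6);rect/(x<.8);rect/; s/(x<.5)/(x<.65)/g; s/(x<.45)/(x<.6)/g; s/rect(W\[m\],n+" tray rim")/rect(W[m],n+" tray rim");pt=W[m];np.save(n+"rim.npy",pt)/' m.py; python3 m.py
```

```text
top buckle c [631.3 -10.3] size [50.1 87.4] ang 74.1 n 511 z 167.4
top jaws c [625.1  -4.4] size [ 67.7 118. ] ang 74.8 n 342 z 146.7
top plate c [654.5 -37.5] size [344.1 362.2] ang 27.7 n 2137 z 25.3
top unit top c [ 489.  -335.6] size [218.4 199.6] ang 86.2 n 4672 z 104.9
top bar c [ 444.6 -334.2] size [15.9 41.2] ang 86.7 n 91 z 141.9
top knob c [ 491.9 -339.6] size [140.1  58.5] ang 0.1 n 491 z 118.0
top tray rim c [483.7 329.3] size [152.2 259.9] ang 72.1 n 641 z 20.3
top round c [407.4 327.4] size [51.2 53.9] ang 35.1 n 56 z 21.1
side buckle c [631.5 -11.5] size [52.  85.9] ang 74.5 n 447 z 167.5
side jaws c [625.4  -3.6] size [ 74.4 116.9] ang 74.2 n 580 z 146.1
side plate c [637.  -15.6] size [211.1 396.8] ang 47.9 n 2304 z 25.8
side unit top c [ 490.3 -337. ] size [221.5 199.1] ang 86.6 n 10437 z 105.2
side bar c [ 445.9 -333.7] size [16.3 42.8] ang 85.1 n 241 z 142.0
side knob c [ 494.2 -335. ] size [ 58.5 140.4] ang 82.7 n 1196 z 117.9
side tray rim c [481.8 329. ] size [161.  261.8] ang 73.2 n 594 z 20.1
side round c [423.2 351.3] size [121.5 125.6] ang 56.1 n 81 z 21.1
```

View pics/c.png

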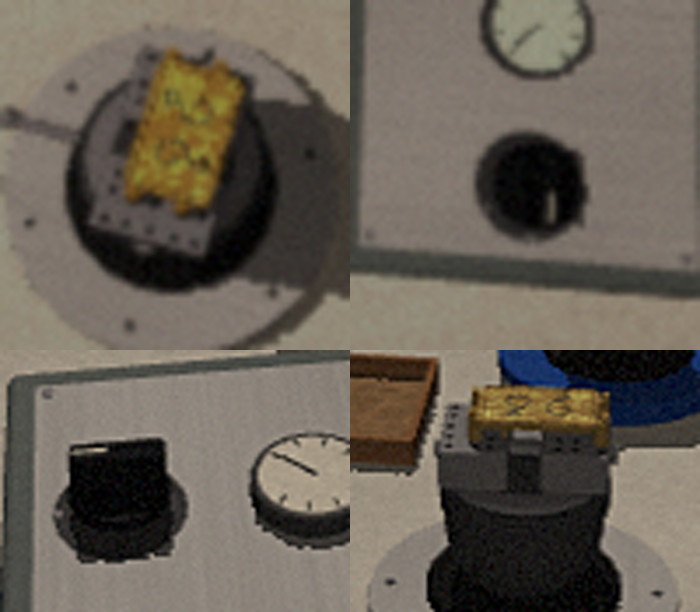

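The crop confirms the brass buckle on the grey vise, with its long axis about -16° from x. It also shows the selector's white pointer toward the robot (-x), so clockwise takes it toward +y. Now I'll add a helper for tool-axis deltas and check the tray.

```bash
cat >> h.py <<'E'
def delta(x,y,z,yawdeg):
    s=manip.sense();r0=R.from_euler('xyz',s["tool_rot"])
    d=r0.inv().apply(np.array([x,y,z])-s["position"])*1000
    r1=R.from_euler('xyz',[np.pi,0,np.radians(yawdeg)])
    w=(r0.inv()*r1).as_rotvec(degrees=True)
    print("pos",np.round(s["position"]*1000,1),"rpy",np.round(np.degrees(s["tool_rot"]),1),"F",np.round(s["contact_force"],1),"gap",round(s["finger_gap"]*1000,1),"t",s["time_s"])
    print("d",np.round(d,1),"w",np.round(w,2))
E
python3 - <<'E'
from h import *
for n,m in(("top",(182,242)),("side",(235,201))):
    p=dict(np.load(n+".npz"));print(world(p,*m,z=.006))
delta(.445,-.334,.345,176.4)
E
```

```text
[0.54624866 0.3130396  0.006     ]
[0.54383707 0.28501166 0.006     ]
pos [185.4 491.2 404.7] rpy [180.    0.  159.3] F [-0.2  0.4  0.9] gap 85.6 t 1.1
d [-534.2 -680.4   59.7] w [  0.     0.   -17.07]
```

```bash
python3 -m jog '[{"dx":-15,"dy":-19,"dz":0,"wz":-2},{"dx":-45,"dy":-57,"dz":0,"wz":-4},{"dx":-80,"dy":-102,"dz":0,"wz":-6},{"dx":-534,"dy":-680,"dz":40,"wz":-17},{"dx":-534,"dy":-680,"dz":40,"wz":-17},{"dx":-534,"dy":-680,"dz":40,"wz":-17},{"dx":-534,"dy":-680,"dz":40,"wz":-17},{"dx":-534,"dy":-680,"dz":40,"wz":-17},{"dx":-534,"dy":-680,"dz":40,"wz":-17},{"dx":-534,"dy":-680,"dz":40,"wz":-17},{"dx":-534,"dy":-680,"dz":40,"wz":-17},{"dx":-534,"dy":-680,"dz":40,"wz":-17},{"dx":-534,"dy":-680,"dz":40,"wz":-17},{"dx":-534,"dy":-680,"dz":40,"wz":-17},{"dx":-534,"dy":-680,"dz":40,"wz":-17},{"dx":-534,"dy":-680,"dz":60,"wz":-17},{"dx":-534,"dy":-680,"dz":60,"wz":-17},{"dx":-534,"dy":-680,"dz":60,"wz":-17},{"dx":-534,"dy":-680,"dz":60,"wz":-17}]' 60
python3 - <<'E'
from h import *
delta(.445,-.334,.299,176.4)
p=manip.snapshot("side");cv2.imwrite("pics/d.png",cv2.resize(p["img"][200:420,100:400],None,fx=2,fy=2))
E
```

```text
pos [185.4 491.2 404.7] rpy [180.    0.  159.3] F [-0.2  0.4  0.9] gap 85.6 t 1.1
d [-534.2 -680.4  105.7] w [  0.     0.   -17.07]invalid input at $[0]: expected keys dx, dy, dz, wx, wy, wz, grip
```

View pics/d.png

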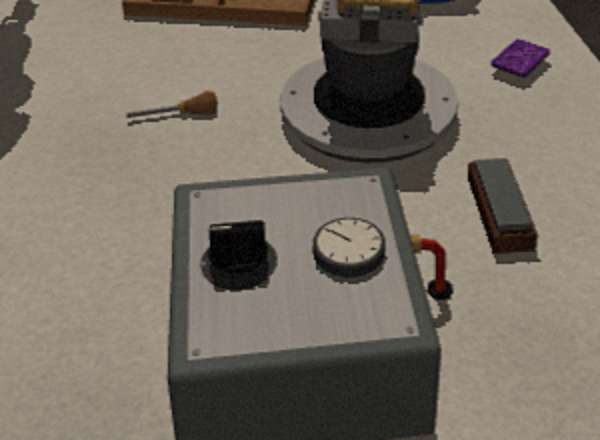

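The call was refused because every row needs all seven keys. The picture shows the scene unchanged, with the selector at crop (240,245).

```bash
python3 -m jog '[{"dx":-15,"dy":-19,"dz":0,"wx":0,"wy":0,"wz":-2,"grip":0},{"dx":-45,"dy":-57,"dz":0,"wx":0,"wy":0,"wz":-4,"grip":0},{"dx":-80,"dy":-102,"dz":0,"wx":0,"wy":0,"wz":-6,"grip":0},{"dx":-534,"dy":-680,"dz":40,"wx":0,"wy":0,"wz":-17,"grip":0},{"dx":-534,"dy":-680,"dz":40,"wx":0,"wy":0,"wz":-17,"grip":0},{"dx":-534,"dy":-680,"dz":40,"wx":0,"wy":0,"wz":-17,"grip":0},{"dx":-534,"dy":-680,"dz":40,"wx":0,"wy":0,"wz":-17,"grip":0},{"dx":-534,"dy":-680,"dz":40,"wx":0,"wy":0,"wz":-17,"grip":0},{"dx":-534,"dy":-680,"dz":40,"wx":0,"wy":0,"wz":-17,"grip":0},{"dx":-534,"dy":-680,"dz":40,"wx":0,"wy":0,"wz":-17,"grip":0},{"dx":-534,"dy":-680,"dz":40,"wx":0,"wy":0,"wz":-17,"grip":0},{"dx":-534,"dy":-680,"dz":40,"wx":0,"wy":0,"wz":-17,"grip":0},{"dx":-534,"dy":-680,"dz":40,"wx":0,"wy":0,"wz":-17,"grip":0},{"dx":-534,"dy":-680,"dz":40,"wx":0,"wy":0,"wz":-17,"grip":0},{"dx":-534,"dy":-680,"dz":40,"wx":0,"wy":0,"wz":-17,"grip":0},{"dx":-534,"dy":-680,"dz":60,"wx":0,"wy":0,"wz":-17,"grip":0},{"dx":-534,"dy":-680,"dz":60,"wx":0,"wy":0,"wz":-17,"grip":0},{"dx":-534,"dy":-680,"dz":60,"wx":0,"wy":0,"wz":-17,"grip":0},{"dx":-534,"dy":-680,"dz":60,"wx":0,"wy":0,"wz":-17,"grip":0}]' 60
python3 - <<'E'
from h import *
delta(.445,-.334,.299,176.4)
p=manip.snapshot("side");cv2.imwrite("pics/e.png",cv2.resize(p["img"][200:420,100:400],None,fx=2,fy=2))
E
```

```text
time_s: 3.52
position: [0.4451, -0.333, 0.3463]
tool_rot: [-3.14, 0.002, 3.078]
contact_force: [0.6, -0.0, -0.2]
finger_gap: 0.0852
pos [ 445.1 -333.   346.3] rpy [-1.799e+02  1.000e-01  1.764e+02] F [ 0.6 -0.  -0.2] gap 85.2 t 3.525
d [ 0.1 -1.  47.3] w [-0.1   0.11 -0.02]
```

View pics/e.png

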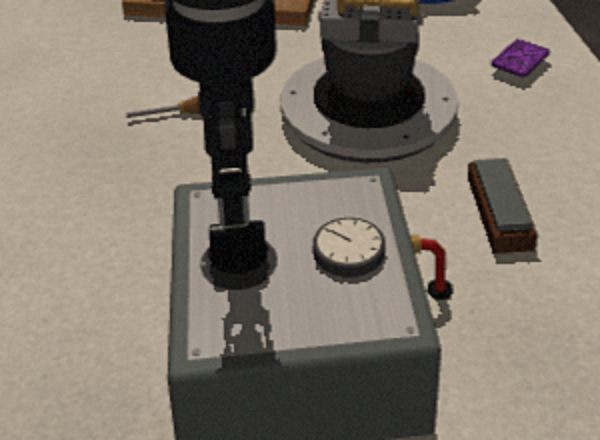

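The gripper stands centred over the selector bar (crop 235,200). I'll descend and close on the bar.

```bash
python3 -m jog '[{"dx":0,"dy":-1,"dz":20,"wx":0,"wy":0,"wz":0,"grip":60},{"dx":0,"dy":-1,"dz":47,"wx":0,"wy":0,"wz":0,"grip":120},{"dx":0,"dy":-1,"dz":47,"wx":0,"wy":0,"wz":0,"grip":120},{"dx":0,"dy":-1,"dz":47,"wx":0,"wy":0,"wz":0,"grip":255},{"dx":0,"dy":-1,"dz":47,"wx":0,"wy":0,"wz":0,"grip":255},{"dx":0,"dy":-1,"dz":47,"wx":0,"wy":0,"wz":0,"grip":255},{"dx":0,"dy":-1,"dz":47,"wx":0,"wy":0,"wz":0,"grip":255},{"dx":0,"dy":-1,"dz":47,"wx":0,"wy":0,"wz":0,"grip":255},{"dx":0,"dy":-1,"dz":47,"wx":0,"wy":0,"wz":0,"grip":255}]' 60
```

```text
time_s: 4.7
position: [0.4453, -0.3333, 0.3]
tool_rot: [3.139, 0.003, 3.079]
contact_force: [-0.9, 6.6, 3.5]
finger_gap: 0.0121
```

```bash
python3 -m jog '[{"dx":0,"dy":0,"dz":3,"wx":0,"wy":0,"wz":0,"grip":255},{"dx":0,"dy":0,"dz":6,"wx":0,"wy":0,"wz":0,"grip":255},{"dx":0,"dy":0,"dz":8,"wx":0,"wy":0,"wz":0,"grip":255},{"dx":0,"dy":0,"dz":8,"wx":0,"wy":0,"wz":0,"grip":255}]' 60
```

```text
time_s: 5.2
position: [0.4453, -0.3333, 0.2927]
tool_rot: [3.139, 0.003, 3.079]
contact_force: [-0.3, 6.3, 7.1]
finger_gap: 0.0129
```

```bash
python3 -m jog '[{"dx":0,"dy":0,"dz":1.5,"wx":0,"wy":0,"wz":0,"grip":255},{"dx":0,"dy":0,"dz":1.5,"wx":0,"wy":0,"wz":0,"grip":255}]' 60
```

```text
time_s: 5.45
position: [0.4453, -0.3333, 0.2919]
tool_rot: [3.14, 0.003, 3.079]
contact_force: [-1.4, 6.7, 9.0]
finger_gap: 0.0128
```

```bash
python3 -m jog '[{"dx":0,"dy":0,"dz":0.5,"wx":0,"wy":0,"wz":4,"grip":255},{"dx":0,"dy":0,"dz":0.5,"wx":0,"wy":0,"wz":12,"grip":255},{"dx":0,"dy":0,"dz":0.5,"wx":0,"wy":0,"wz":20,"grip":255},{"dx":0,"dy":0,"dz":0.5,"wx":0,"wy":0,"wz":28,"grip":255},{"dx":0,"dy":0,"dz":0.5,"wx":0,"wy":0,"wz":36,"grip":255},{"dx":0,"dy":0,"dz":0.5,"wx":0,"wy":0,"wz":44,"grip":255},{"dx":0,"dy":0,"dz":0.5,"wx":0,"wy":0,"wz":52,"grip":255},{"dx":0,"dy":0,"dz":0.5,"wx":0,"wy":0,"wz":58,"grip":255},{"dx":0,"dy":0,"dz":0.5,"wx":0,"wy":0,"wz":61,"grip":255},{"dx":0,"dy":0,"dz":0.5,"wx":0,"wy":0,"wz":61,"grip":255},{"dx":0,"dy":0,"dz":0.5,"wx":0,"wy":0,"wz":61,"grip":255}]' 60; python3 -c "
from h import *
delta(.445,-.334,.3,116.4)"
```

```text
time_s: 6.82
position: [0.4452, -0.3332, 0.2919]
tool_rot: [3.138, -0.0, 2.014]
contact_force: [-2.2, 8.2, 11.6]
finger_gap: 0.0124
pos [ 445.2 -333.2  291.9] rpy [179.8  -0.  115.4] F [-2.2  8.2 11.6] gap 12.4 t 6.825
d [-0.7 -0.5 -8.1] w [ 0.2  -0.01 -1.  ]
```

Turned 61° while the selector was held down. Next I'll release, retreat upward and look.

```bash
python3 -m jog '[{"dx":0,"dy":0,"dz":-4,"wx":0,"wy":0,"wz":0,"grip":255},{"dx":0,"dy":0,"dz":-8,"wx":0,"wy":0,"wz":0,"grip":255},{"dx":0,"dy":0,"dz":-8,"wx":0,"wy":0,"wz":0,"grip":200},{"dx":0,"dy":0,"dz":-8,"wx":0,"wy":0,"wz":0,"grip":100},{"dx":0,"dy":0,"dz":-8,"wx":0,"wy":0,"wz":0,"grip":60},{"dx":0,"dy":0,"dz":-20,"wx":0,"wy":0,"wz":0,"grip":40},{"dx":0,"dy":0,"dz":-70,"wx":0,"wy":0,"wz":0,"grip":40},{"dx":0,"dy":0,"dz":-110,"wx":0,"wy":0,"wz":0,"grip":40}]' 60
python3 - <<'E'
from h import *
delta(.631,-.0105,.37,164)
p=manip.snapshot("side");cv2.imwrite("pics/f.png",cv2.resize(p["img"][230:380,150:350],None,fx=3.5,fy=3.5))
W=cloud(p);z,x,y=W[...,2],W[...,0],W[...,1]
m=(z>.133)&(z<.155)&(abs(x-.445)<.04)&(abs(y+.334)<.04);q=W[m];print(len(q),np.nanpercentile(q[:,2],[10,50,90]),cv2.minAreaRect((q[:,:2]*1000).astype(np.float32)))
E
```

```text
time_s: 7.82
position: [0.4447, -0.3346, 0.3999]
tool_rot: [3.141, 0.001, 2.013]
contact_force: [1.4, -0.4, -0.6]
finger_gap: 0.0721
pos [ 444.7 -334.6  399.9] rpy [1.800e+02 1.000e-01 1.153e+02] F [ 1.4 -0.4 -0.6] gap 72.1 t 7.825
d [213.3 307.   29.7] w [-1.000e-02  6.000e-02 -4.868e+01]
231 [0.13581614 0.14212865 0.14378366] ((445.4273986816406, -334.5090026855469), (14.262711524963379, 43.478145599365234), 24.239988327026367)
```

View pics/f.png

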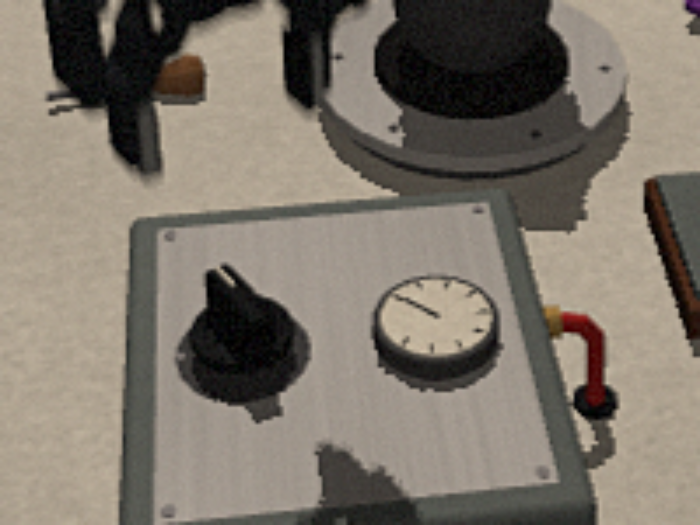

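The selector is 62° round, its top is back at 142–143 mm and the pointer is on the second stud. Next is the hover above the buckle.

```bash
python3 -m jog '[{"dx":12,"dy":18,"dz":0,"wx":0,"wy":0,"wz":-4,"grip":40},{"dx":40,"dy":57,"dz":0,"wx":0,"wy":0,"wz":-12,"grip":40},{"dx":70,"dy":100,"dz":0,"wx":0,"wy":0,"wz":-20,"grip":40},{"dx":105,"dy":151,"dz":0,"wx":0,"wy":0,"wz":-29,"grip":40},{"dx":140,"dy":202,"dz":0,"wx":0,"wy":0,"wz":-38,"grip":40},{"dx":175,"dy":252,"dz":0,"wx":0,"wy":0,"wz":-46,"grip":40},{"dx":200,"dy":288,"dz":10,"wx":0,"wy":0,"wz":-48.5,"grip":40},{"dx":213,"dy":307,"dz":25,"wx":0,"wy":0,"wz":-48.5,"grip":40},{"dx":213,"dy":307,"dz":30,"wx":0,"wy":0,"wz":-48.5,"grip":40},{"dx":213,"dy":307,"dz":30,"wx":0,"wy":0,"wz":-48.5,"grip":40}]' 30
python3 - <<'E'
from h import *
delta(.631,-.0105,.324,164)
p=manip.snapshot("side");cv2.imwrite("pics/g.png",cv2.resize(p["img"][100:280,190:390],None,fx=3.3,fy=3.3))
W=cloud(p);z,x,y=W[...,2],W[...,0],W[...,1];hsv=cv2.cvtColor(p["img"],cv2.COLOR_BGR2HSV).astype(int)
m=(abs(z-.168)<.008)&(hsv[...,1]>120)&(hsv[...,0]>15)&(hsv[...,0]<35)&(abs(y)<.15)&(x>.3)
q=W[m];print(len(q),cv2.minAreaRect((q[:,:2]*1000).astype(np.float32)))
m=(z>.19)&(z<.225)&(abs(x-.63)<.08)&(abs(y+.01)<.08);q=W[m];print(len(q),np.nanpercentile(q[:,2],[1,5,50]));
print(np.round(np.nanpercentile(q[:,:2],[2,50,98],axis=0)*1000))
E
```

```text
time_s: 9.12
position: [0.6307, -0.0119, 0.3669]
tool_rot: [-3.14, -0.002, 2.858]
contact_force: [-0.2, 0.5, 0.1]
finger_gap: 0.0721
pos [630.7 -11.9 366.9] rpy [-1.799e+02 -1.000e-01  1.637e+02] F [-0.2  0.5  0.1] gap 72.1 t 9.125
d [-0.   1.5 42.9] w [-0.07 -0.11 -0.27]
424 ((631.4866943359375, -11.586097717285156), (53.56209182739258, 85.88917541503906), 74.28064727783203)
130 [0.20130757 0.20231264 0.21612038]
[[608. -62.]
 [620. -54.]
 [650.  25.]]
```

View pics/g.png

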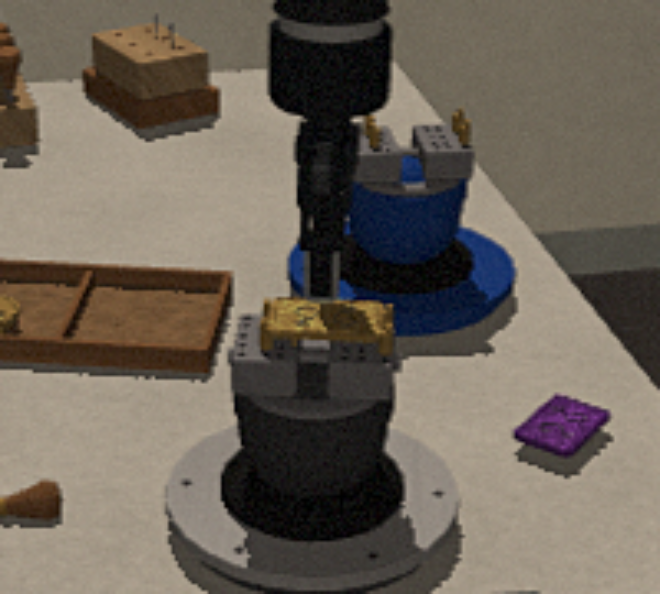

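The gripper is over the middle of the buckle with the fingers on either side of its long edges (near finger at crop 320,265), and the measured tips agree. I'll descend and close gently.

```bash
python3 -m jog '[{"dx":0,"dy":1,"dz":15,"wx":0,"wy":0,"wz":0,"grip":40},{"dx":0,"dy":1,"dz":30,"wx":0,"wy":0,"wz":0,"grip":40},{"dx":0,"dy":1,"dz":41,"wx":0,"wy":0,"wz":0,"grip":40},{"dx":0,"dy":1,"dz":43,"wx":0,"wy":0,"wz":0,"grip":55},{"dx":0,"dy":1,"dz":43,"wx":0,"wy":0,"wz":0,"grip":70},{"dx":0,"dy":1,"dz":43,"wx":0,"wy":0,"wz":0,"grip":80},{"dx":0,"dy":1,"dz":43,"wx":0,"wy":0,"wz":0,"grip":86},{"dx":0,"dy":1,"dz":43,"wx":0,"wy":0,"wz":0,"grip":91},{"dx":0,"dy":1,"dz":43,"wx":0,"wy":0,"wz":0,"grip":91}]' 20
```

```text
time_s: 10.3
position: [0.6315, -0.0097, 0.3249]
tool_rot: [3.142, 0.0, 2.859]
contact_force: [-1.1, 0.7, 0.7]
finger_gap: 0.0548
```

```bash
python3 -m jog '[{"dx":0,"dy":-0.5,"dz":0,"wx":0,"wy":0,"wz":0,"grip":95},{"dx":0,"dy":-0.5,"dz":0,"wx":0,"wy":0,"wz":0,"grip":99},{"dx":0,"dy":-0.5,"dz":0,"wx":0,"wy":0,"wz":0,"grip":103},{"dx":0,"dy":-0.5,"dz":0,"wx":0,"wy":0,"wz":0,"grip":107},{"dx":0,"dy":-0.5,"dz":0,"wx":0,"wy":0,"wz":0,"grip":112},{"dx":0,"dy":-0.5,"dz":0,"wx":0,"wy":0,"wz":0,"grip":120},{"dx":0,"dy":-0.5,"dz":0,"wx":0,"wy":0,"wz":0,"grip":120},{"dx":0,"dy":-0.5,"dz":0,"wx":0,"wy":0,"wz":0,"grip":120}]' 40
```

```text
time_s: 11.3
position: [0.6314, -0.0101, 0.3252]
tool_rot: [3.141, 0.001, 2.859]
contact_force: [-0.3, 2.5, 4.1]
finger_gap: 0.0486
```

```bash
python3 -m jog '[{"dx":0,"dy":0,"dz":0,"wx":0,"wy":0,"wz":0,"grip":255},{"dx":0,"dy":0,"dz":-2,"wx":0,"wy":0,"wz":0,"grip":255},{"dx":0,"dy":0,"dz":-6,"wx":0,"wy":0,"wz":0,"grip":255},{"dx":0,"dy":0,"dz":-11,"wx":0,"wy":0,"wz":0,"grip":255},{"dx":0,"dy":0,"dz":-17,"wx":0,"wy":0,"wz":0,"grip":255},{"dx":0,"dy":0,"dz":-25,"wx":0,"wy":0,"wz":0,"grip":255},{"dx":0,"dy":0,"dz":-35,"wx":0,"wy":0,"wz":0,"grip":255},{"dx":0,"dy":0,"dz":-47,"wx":0,"wy":0,"wz":0,"grip":255},{"dx":0,"dy":0,"dz":-55,"wx":0,"wy":0,"wz":0,"grip":255},{"dx":0,"dy":0,"dz":-60,"wx":0,"wy":0,"wz":0,"grip":255},{"dx":0,"dy":0,"dz":-60,"wx":0,"wy":0,"wz":0,"grip":255}]' 50
python3 - <<'E'
from h import *
delta(.5435,.3095,.385,162)
p=manip.snapshot("side");cv2.imwrite("pics/i.png",cv2.resize(p["img"][80:280,160:390],None,fx=3,fy=3))
W=cloud(p);z,x,y=W[...,2],W[...,0],W[...,1];hsv=cv2.cvtColor(p["img"],cv2.COLOR_BGR2HSV).astype(int)
m=(abs(z-.22)<.03)&(hsv[...,1]>120)&(hsv[...,0]>15)&(hsv[...,0]<35)&(abs(y)<.15)&(x>.5)
q=W[m];print(len(q),np.percentile(q[:,2],[5,50,95]),cv2.minAreaRect((q[:,:2]*1000).astype(np.float32)))
E
```

```text
time_s: 12.68
position: [0.6315, -0.0102, 0.3853]
tool_rot: [3.141, 0.001, 2.859]
contact_force: [0.9, -0.1, -2.3]
finger_gap: 0.0486
pos [631.5 -10.2 385.3] rpy [1.800e+02 1.000e-01 1.638e+02] F [ 0.9 -0.1 -2.3] gap 48.6 t 12.675
d [1.736e+02 2.826e+02 2.000e-01] w [0.01 0.05 1.83]
270 [0.22340917 0.22761502 0.22896452] ((628.8948974609375, -16.911514282226562), (61.06269454956055, 74.28244018554688), 75.73084259033203)
```

View pics/i.png

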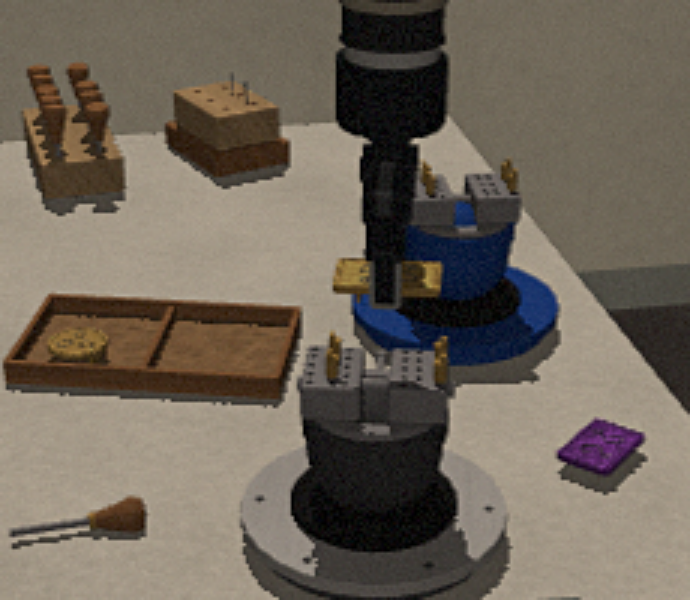

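Lifted level: plate top at 228 mm, the gap is holding at 48.6 mm and the vise is still. I'll carry it to above the tray.

```bash
python3 -m jog '[{"dx":6,"dy":10,"dz":0,"wx":0,"wy":0,"wz":0,"grip":255},{"dx":18,"dy":30,"dz":0,"wx":0,"wy":0,"wz":0,"grip":255},{"dx":36,"dy":60,"dz":0,"wx":0,"wy":0,"wz":1,"grip":255},{"dx":58,"dy":95,"dz":0,"wx":0,"wy":0,"wz":1,"grip":255},{"dx":80,"dy":130,"dz":0,"wx":0,"wy":0,"wz":1,"grip":255},{"dx":102,"dy":165,"dz":0,"wx":0,"wy":0,"wz":1.8,"grip":255},{"dx":124,"dy":200,"dz":0,"wx":0,"wy":0,"wz":1.8,"grip":255},{"dx":144,"dy":234,"dz":20,"wx":0,"wy":0,"wz":1.8,"grip":255},{"dx":160,"dy":260,"dz":45,"wx":0,"wy":0,"wz":1.8,"grip":255},{"dx":170,"dy":276,"dz":75,"wx":0,"wy":0,"wz":1.8,"grip":255},{"dx":173.5,"dy":282.5,"dz":105,"wx":0,"wy":0,"wz":1.8,"grip":255},{"dx":173.5,"dy":282.5,"dz":130,"wx":0,"wy":0,"wz":1.8,"grip":255},{"dx":173.5,"dy":282.5,"dz":145,"wx":0,"wy":0,"wz":1.8,"grip":255},{"dx":173.5,"dy":282.5,"dz":150,"wx":0,"wy":0,"wz":1.8,"grip":255},{"dx":173.5,"dy":282.5,"dz":150,"wx":0,"wy":0,"wz":1.8,"grip":255}]' 50
python3 - <<'E'
from h import *
delta(.5435,.3095,.179,162)
p=manip.snapshot("side");cv2.imwrite("pics/j.png",cv2.resize(p["img"][80:250,140:300],None,fx=3.5,fy=3.5))
E
```

```text
time_s: 14.6
position: [0.5434, 0.3097, 0.2352]
tool_rot: [3.141, 0.0, 2.828]
contact_force: [-0.6, -1.0, -1.4]
finger_gap: 0.0482
pos [543.4 309.7 235.2] rpy [180.   0. 162.] F [-0.6 -1.  -1.4] gap 48.2 t 14.6
d [-0.1 -0.1 56.2] w [0.03 0.02 0.03]
```

View pics/j.png

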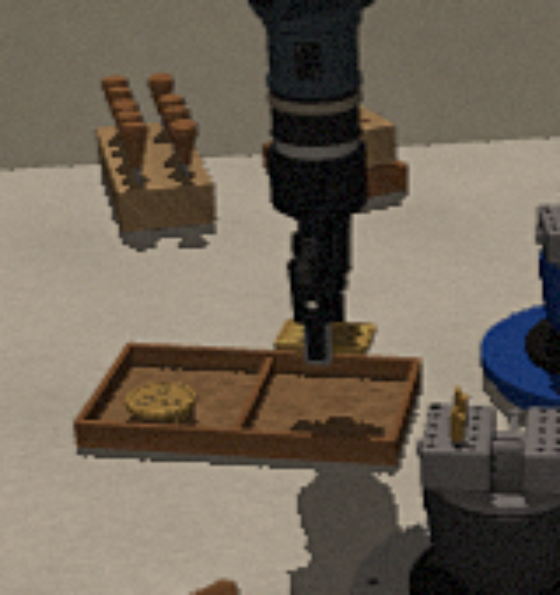

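The buckle hangs level at crop (325,337), over the middle of the empty half. I'll lower it slowly, watching the force.

```bash
python3 -m jog '[{"dx":0,"dy":0,"dz":12,"wx":0,"wy":0,"wz":0,"grip":255},{"dx":0,"dy":0,"dz":28,"wx":0,"wy":0,"wz":0,"grip":255},{"dx":0,"dy":0,"dz":42,"wx":0,"wy":0,"wz":0,"grip":255},{"dx":0,"dy":0,"dz":50,"wx":0,"wy":0,"wz":0,"grip":255},{"dx":0,"dy":0,"dz":53,"wx":0,"wy":0,"wz":0,"grip":255},{"dx":0,"dy":0,"dz":55,"wx":0,"wy":0,"wz":0,"grip":255},{"dx":0,"dy":0,"dz":55,"wx":0,"wy":0,"wz":0,"grip":255}]' 50
```

```text
time_s: 15.52
position: [0.5436, 0.3096, 0.1801]
tool_rot: [3.141, 0.001, 2.828]
contact_force: [0.2, 0.5, -1.2]
finger_gap: 0.0486
```

```bash
python3 -m jog '[{"dx":0,"dy":0,"dz":1,"wx":0,"wy":0,"wz":0,"grip":255},{"dx":0,"dy":0,"dz":1.5,"wx":0,"wy":0,"wz":0,"grip":255},{"dx":0,"dy":0,"dz":1.5,"wx":0,"wy":0,"wz":0,"grip":255}]' 50
```

```text
time_s: 15.9
position: [0.5437, 0.3096, 0.1793]
tool_rot: [3.141, 0.001, 2.828]
contact_force: [-0.6, -0.7, 3.1]
finger_gap: 0.0482
```

The vertical force went from -1.2 to +3.1 N, so the buckle is on the floor. I'll open gently and retreat.

```bash
python3 -m jog '[{"dx":0,"dy":0,"dz":0.5,"wx":0,"wy":0,"wz":0,"grip":110},{"dx":0,"dy":0,"dz":0.5,"wx":0,"wy":0,"wz":0,"grip":102},{"dx":0,"dy":0,"dz":0.5,"wx":0,"wy":0,"wz":0,"grip":94},{"dx":0,"dy":0,"dz":0.5,"wx":0,"wy":0,"wz":0,"grip":80},{"dx":0,"dy":0,"dz":0.5,"wx":0,"wy":0,"wz":0,"grip":65},{"dx":0,"dy":0,"dz":0.5,"wx":0,"wy":0,"wz":0,"grip":65},{"dx":0,"dy":0,"dz":-10,"wx":0,"wy":0,"wz":0,"grip":65},{"dx":0,"dy":0,"dz":-30,"wx":0,"wy":0,"wz":0,"grip":65},{"dx":0,"dy":0,"dz":-80,"wx":0,"wy":0,"wz":0,"grip":65},{"dx":0,"dy":0,"dz":-140,"wx":0,"wy":0,"wz":0,"grip":65},{"dx":0,"dy":0,"dz":-200,"wx":0,"wy":0,"wz":0,"grip":65},{"dx":0,"dy":0,"dz":-200,"wx":0,"wy":0,"wz":0,"grip":65}]' 50
python3 - <<'E'
from h import *
p=manip.snapshot("side");i=p["img"]
cv2.imwrite("pics/k.png",np.hstack([cv2.resize(i[160:230,150:270],None,fx=3.3,fy=3.3),cv2.resize(i[280:350,185:305],None,fx=3.3,fy=3.3)]))
W=cloud(p);z,x,y=W[...,2],W[...,0],W[...,1];hsv=cv2.cvtColor(i,cv2.COLOR_BGR2HSV).astype(int)
m=(z>.01)&(z<.035)&(hsv[...,1]>120)&(hsv[...,0]>18)&(hsv[...,0]<35)&(x>.48)&(x<.61)&(y>.24)&(y<.37)
q=W[m];print(len(q),np.percentile(q[:,2],[5,50,95]),cv2.minAreaRect((q[:,:2]*1000).astype(np.float32)))
A=np.c_[q[:,:2]-q[:,:2].mean(0),np.ones(len(q))];print("slope",np.linalg.lstsq(A,q[:,2],rcond=None)[0])
print(manip.sense()["position"])
E
```

```text
time_s: 17.4
position: [0.5444, 0.3099, 0.3886]
tool_rot: [3.13, 0.013, 2.828]
contact_force: [0.1, 0.1, 0.1]
finger_gap: 0.0636
148 [0.01740782 0.02117348 0.02393984] ((531.101318359375, 311.0882263183594), (52.404964447021484, 99.31914520263672), 71.14318084716797)
slope [0.03347717 0.00690822 0.0210667 ]
[0.54403284 0.30973217 0.38456676]
```

View pics/k.png

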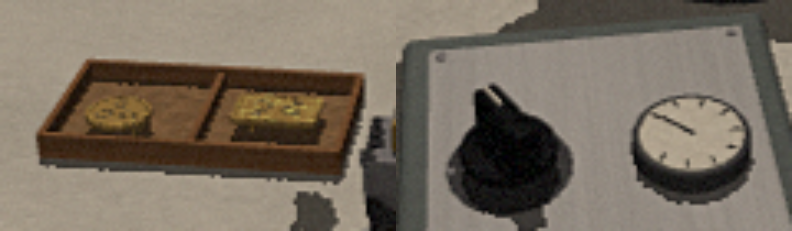

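The buckle lies flat and face up in the empty half (crop 280,108), with plate top at about 21–22 mm and tilt about 0.03 rad. The round buckle is in place, and the selector is up on the other stud. The arm is clear, so I'm handing in.

```bash
python3 -c "
from h import *
print(manip.sense()['qvel'].round(3)); print(manip.sign_off())"
```

```text
[ 0.001  0.043 -0.099 -0.016  0.002 -0.   ]
the job is handed in; nothing more can be done
None
```

The job is handed in at about 17.5 s of the 54 s allowed; the sign-off gives no verdict.

**Air off:** I gripped the selector, pushed it down 8 mm (about 9 N) and turned it 61° clockwise. It then sprang back up. The camera measured the bar about 62° round with its top at 142–143 mm, and the last picture shows it still up on the second stud.

**Buckle:** I gripped it by its long edges and lifted it 60 mm straight up; the vise showed no movement. I lowered it into the empty half of the tray until the upward force reached about 3 N, then let go.

**Last checks:**
- **Height and tilt:** the buckle lies face up, plate top about 21 mm above the bench (22 mm expected), with a fitted tilt of about 0.03 rad.
- **Tray and arm:** the round buckle appears unmoved. The arm was clear, about 0.2 m above the tray, though its joints were still settling slightly (up to 0.1 rad/s).
- **Disagreement:** the colour outline of the buckle measured 99 mm long, so it took in some tray or divider. Its centre of (531, 311) mm is therefore unreliable. The release pose of (544, 310) mm and the picture both put the buckle near the middle of that half.
- **Not measured:** I did not re-measure the graver, loupe or stone. No move came near them, and no unexpected force appeared.

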